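# Flip the circuit board in the board holder

## Task

The circuit board in the rotating board holder has its component side up and the job now is on the other side. Flip it over by pushing with the fingertips on the bare strip along its long edges (one edge down, then the edge that has come up on over and down), and leave it level with the solder side up and your hand clear. Push lightly: do not pinch or grip the board, do not press on its components, do not lift the holder or shove it out of place, and leave the things around it alone.

Things in the scene. Friction and masses are not known exactly. Their poses are not given: they have to be found in the camera images.
- holder: Grey board holder, loose on rubber feet, 1.5 kg, skids at some 8 N. Origin: centre of underside; y along its length, parallel to the pivot line; -x side to the robot. Foot beams 160 x 30 x 24 mm high at y = +-109 mm, uprights on them 44 x 18 mm, 137 mm high; pivot knobs to y = +-140. Between the uprights (y = +-100) only the board, jaws and two rods (x = +-45, 19 mm high).
- board_center (a point): Centre of the circuit board, on the pivot line, 115 mm above the bench. Board: dark, rigid, 120 mm wide (its x), 150 long (its y, the pivot line), 2.4 thick. Black jaws 124 mm wide, 15 thick hold its short ends (y 71.5 to 88.5). z points out of the component side: up at the start, down when flipped. Both sides are bare for 33 mm along each long edge; the solder side has only low dots.
- near_edge (a point): Middle of the board's long edge at board x = -60 mm (towards the robot at the start).
- far_edge (a point): Middle of the board's long edge at board x = +60 mm (away from the robot at the start).
- components: The parts on the component side; origin and axes as the board. All within 27 mm of the pivot line: along the middle (within 13 mm of it) capacitors and a yellow transformer up to 22 mm tall, beside them chips and white headers up to 9 mm tall. Not to be pressed (3 N at most).
- board (a joint): Board angle about the holder's +y, rad. 0: level, component side up; negative: near_edge down; positive: far_edge down; +pi or -pi: flipped and level. Starts within -0.4 to 0.4. It turns all the way round either way, no click stops; friction 0.12 N m (2 to 3 N at the edge) keeps it where it is left. Push with less than 20 N.
- screwdriver: Screwdriver of 170 mm lying on the bench on the robot's side of the holder; a bystander.
- flux_bottle: Small white bottle, 34 mm across and 85 mm high, standing beyond the holder; a bystander. Origin: centre of its underside.
- parts_bin: Open blue parts bin, 150 by 100 by 55 mm high, standing beside the holder's left end (+y); a bystander. Origin: centre of its underside.

How it is judged:
At the end, for the whole second after the job is handed in: The board is flipped: solder side up, within 10 degrees of level, at rest; the holder stands on its feet within 30 mm of where it was; the screwdriver, the bottle and the bin are within 15 mm of where they were, the bottle upright (angle between board_center's own z axis and vertical above 2.967 rad and velocity of joint board between -0.05 and 0.05 rad/s and angle between holder's own z axis and vertical below 0.05 rad and distance of holder from where it was at the start of the episode below 0.03 m and linear speed of holder below 0.01 m/s and distance of each of screwdriver, flux_bottle, parts_bin from where it was at the start of the episode below 0.015 m and angle between flux_bottle's own z axis and vertical below 0.1 rad); the robot touches nothing.
It fails at once if the board is gripped or pushed with more than 20 N (contact force between any of the fingers, the arm and board above 20 N).
It fails at once if the components are pressed with more than 3 N (contact force between any of the fingers, the arm and components above 3 N).
It fails at once if the holder is lifted or tipped (height (world z) of holder above 0.012 m or angle between holder's own z axis and vertical above 0.17 rad).
It fails at once if the holder is shoved more than 30 mm (distance of holder from where it was at the start of the episode above 0.03 m).
It fails at once if a bystander is moved more than 15 mm or the bottle knocked over (distance of any of screwdriver, flux_bottle, parts_bin from where it was at the start of the episode above 0.015 m or angle between flux_bottle's own z axis and vertical above 0.35 rad).
It also fails if it takes over 51 s, if anything falls off the work surface, if the arm or the gripper's body presses on something with over 40 N, if the wrist force passes 120 N, or if a joint passes its speed limit or range.

## Robot

A 6-joint arm with a two-finger parallel gripper is mounted at the origin on the work surface. World frame = base frame: x ahead of the robot, y to its left, z up, the work surface at z = 0. Lengths are in m, angles in rad, forces in N, time in s.
With the tool pointing down it reaches from about 0.3 to 0.75 m from the base axis. Payload 8.5 kg.
Tool frame: the origin (TCP) lies midway between the tips of the shut fingers; the grasp point (between the pads) lies 19 mm behind it; z points along the fingers, y is the line along which they close (so a half turn about z gives the same grasp; the last joint's range is limited). The gripper opens to 85 mm and grips with 20 to 120 N. Pads are 22 mm wide; open, the fingers measure 114 mm over their backs; the gripper's body (76 mm by 85 mm) begins 54 mm behind the grasp point. The pads swing forward as they close: fully open they stand 13 mm farther back than shut.
Start: joints at [0.988, 0.381, 1.297, -0, 1.464, -0.215], TCP at [0.198, 0.513, 0.231] pointing down, gripper open.
Joint ranges: [-3.11, 3.11], [-0.89, 2.33], [0.22, 2.48], [-1.42, 4.56], [0.17, 2.85], [-2.88, 2.88]. Speed limits (rad/s): [2.39, 2.39, 3.14, 3.14, 3.14, 3.14].

## Interface

Orientations are given as a unit quaternion [x, y, z, w].
In Python, from cell import state, get_image, close_job gives the robot as it stands.
- The arm moves only by the tool servo_tool, never from a script. Its argument "targets" is a list of rows, each a list of 5 numbers: the opening, from 0 (shut) to 1 (fully open), then the shift along the tool's x, y, z in m, then the turn about the tool's z in degrees. A call has 1 to 10 rows; each row shifts and turns the commanded pose from where the row before left it, along the tool's axes as they then stand; what a row does not reach is not made up. A row lasts 1/8 s, in which the tool goes at most 62.5 mm and 10.7 degrees, less where a joint would pass 70% of its speed; a pose out of reach is approached as far as the arm can. A call is refused whole if a number of a shift passes 0.0625 or a number of a turn 10.7, either way. A call with a gripper value outside its range is refused whole. The fingers move at their own pace and stop on an object; the grip force is fixed at half the most. Time passes only in rows, so rows that do not move let the fingers close. It gives the time, the measured TCP pose, the force, the opening and the grip force at its end, in the units of the state.
- state(): the state, without advancing time (a new reading comes with each control period).
- get_image(name): name is "scene" or "top" or "wrist"; returns a dict with "pixels" (420x560x3 uint8, red, green, blue), "fx", "fy", "cx", "cy" (pixels), "R" (3x3) and "t" (3): a world point X has camera coordinates R X + t. Camera axes: x right, y down, z forward; pixel columns grow to the right and rows downward; lengths in m; the calibration is good to about 2 mm. A picture is of the moment at which its call begins. There is no depth.
- close_job(): hands the job in; it is judged then, once.
The state is a dict: "t": time; "joint_positions": joint angles; "qvel": joint speeds; "joint_torque": joint torques, N m; "tcp_pos": TCP position; "tool_rot": TCP orientation; "wrist_force": force on the tool from outside, world axes, zero at the start; "wrist_torque": the same for the moment, N m; "grip_width": opening from 0.0 (shut) to 1.0 (fully open); "grasp_force": force on a finger pad.
Only numpy, scipy, OpenCV 4.12 (cv2) and the standard library are available. Lean on these libraries where they do the work, as an engineer would, in place of code of your own. Each camera call takes 0.05 s, during which the arm holds its last target. There are 200 camera calls.

## Working session

There is one attempt and no reset: what is moved stays moved. The work goes in short steps, Python scripts to look and compute and a tool call to move; the robot and the scene stay as the last step left them, time stands still between calls to the robot, and variables do not carry over. Pictures are saved under pics/ and viewed, at most 10 in all, crops included, and the job is handed in when it is done.

Besides the shell and the picture viewer there is one more tool, called by a JSON object that holds its "name" and its "arguments", one argument or row to a line. servo_tool: Moves the arm, as the interface text tells. Its arguments: {"type":"object","properties":{"targets":{"type":"array"}},"required":["targets"]}

```bash
mkdir -p pics
python3 - <<'E'
from cell import state,get_image
import cv2,json
s=state()
for k in('t','tcp_pos','tool_rot','wrist_force','grip_width'):print(k,s[k])
for n in('scene','top'):
    g=get_image(n);cv2.imwrite(f'pics/{n}0.png',cv2.cvtColor(g['pixels'],cv2.COLOR_RGB2BGR))
    print(n,g['fx'],g['fy'],g['cx'],g['cy'],g['R'],g['t'])
E
```

```text
t 0.0
tcp_pos [0.19760605 0.51296019 0.23072656]
tool_rot [ 1.82860971e-01  9.83138529e-01 -6.57062545e-04 -2.58997030e-04]
wrist_force [ 0.87946617 -0.4767533   0.0345732 ]
grip_width 0.9994315270391462
scene 392.1267060521556 392.1267060521556 278.4387126226995 211.96845656237912 [[-0.79909565  0.60119893  0.00244669]
 [ 0.5230202   0.69717818 -0.49029833]
 [-0.29647262 -0.3905156  -0.87155124]] [ 0.36595884 -0.33530104  1.08956608]
top 481.34391878244287 481.34391878244287 275.15201448739504 201.44671043967327 [[ 0.02506813 -0.9995165  -0.01839424]
 [-0.99087915 -0.02240614 -0.13287767]
 [ 0.13240128  0.02155746 -0.99096174]] [0.11740101 0.57534369 0.99818274]
```

View pics/scene0.png

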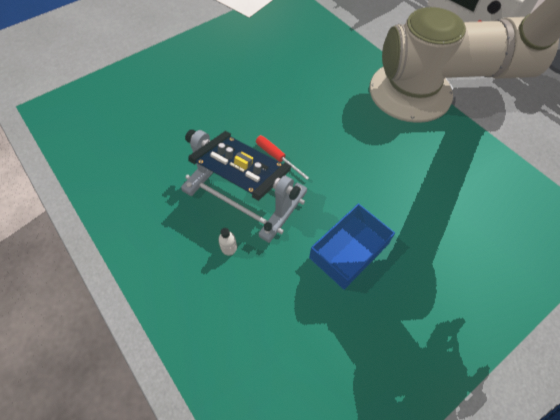

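View pics/top0.png

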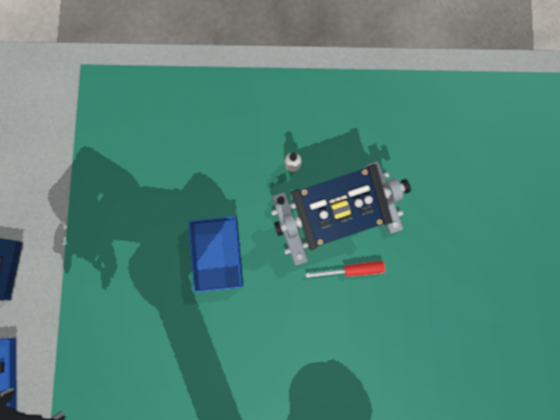

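The scene shows the holder around (240,175), the bottle at (228,242), the bin at (352,245) and the screwdriver at (280,155). In the top view the board is centred near (342,207), with knobs near (408,187) and (280,228). I'll enlarge both crops to get the corners.

Run:
```python
import cv2,numpy as np
a=cv2.imread('pics/top0.png')[140:290,260:420]; b=cv2.imread('pics/scene0.png')[110:260,170:330]
a=cv2.resize(a,None,fx=5,fy=4*1.0*5/4*0.8,interpolation=3) if 0 else cv2.resize(a,None,fx=4,fy=4,interpolation=cv2.INTER_CUBIC)
b=cv2.resize(b,None,fx=4,fy=4,interpolation=cv2.INTER_CUBIC)
cv2.imwrite('pics/topc.png',a);cv2.imwrite('pics/scenec.png',b)
```

```text
(no output)
```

View pics/topc.png

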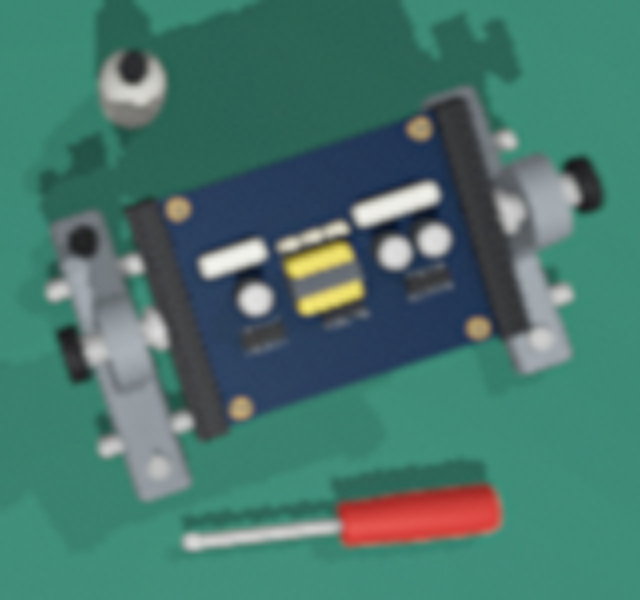

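View pics/scenec.png

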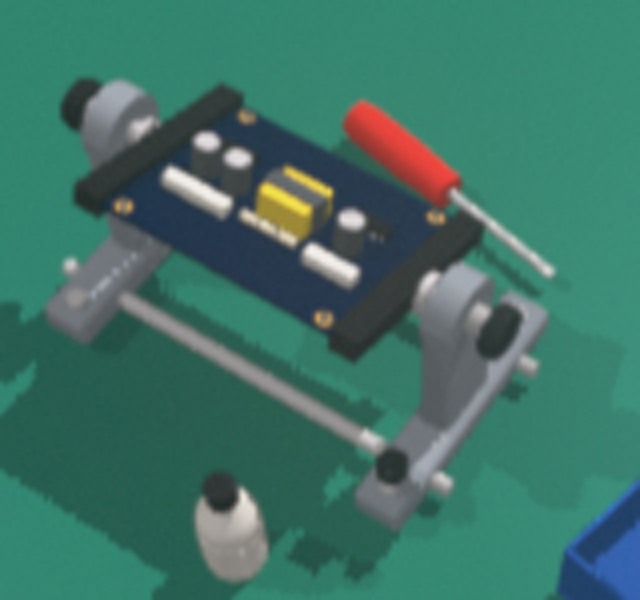

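The crops show the four gold screws clearly in both views, plus the knobs and jaw corners. In the top crop the screws are at (178,208), (420,128), (240,407) and (478,327). In the scene crop they are at (323,318), (123,206), (436,217) and (246,117). I'll fit the holder pose and the board angle from these.

```bash
cat > h.py <<'E'
import numpy as np
from cell import state,get_image
from scipy.spatial.transform import Rotation as Ro
def proj(g,X):
    c=np.atleast_2d(X)@np.array(g['R']).T+g['t']; return np.c_[g['fx']*c[:,0]/c[:,2]+g['cx'],g['fy']*c[:,1]/c[:,2]+g['cy']]
def onplane(g,uv,z):
    R=np.array(g['R']);o=-R.T@g['t'];d=R.T@[(uv[0]-g['cx'])/g['fx'],(uv[1]-g['cy'])/g['fy'],1];return o+d*(z-o[2])/d[2]
E
python3 - <<'E'
from h import *
from scipy.optimize import least_squares
T=get_image('top');S=get_image('scene')
t=lambda *p:np.array(p)/4+[260,140]
s=lambda *p:np.array(p)/4+[170,110]
# board-local sign (x,y) for screws
sc=[(1,1,t(178,208),s(323,318)),(1,-1,t(420,128),s(123,206)),(-1,1,t(240,407),s(436,217)),(-1,-1,t(478,327),s(246,117))]
jaw=[(1,1,t(127,208)),(-1,1,t(203,438)),(1,-1,t(466,97)),(-1,-1,t(530,331))]
kn=[(1,t(73,353),s(497,332)),(-1,t(583,185),s(80,103))]
def f(p):
    X,Y,w,ph,a,b,k=p;c=np.array([X,Y,.115]);Z=Ro.from_euler('z',w);B=Z*Ro.from_euler('y',ph);r=[]
    for x,y,u,v in sc:
        P=c+B.apply([x*a,y*b,.002]);r+=[proj(T,P)[0]-u,proj(S,P)[0]-v]
    for x,y,u in jaw: r.append(proj(T,c+B.apply([x*.062,y*.0885,.0075]))[0]-u)
    for y,u,v in kn:
        P=c+Z.apply([0,y*k,0]);r+=[proj(T,P)[0]-u,proj(S,P)[0]-v]
    return np.ravel(r)
q=least_squares(f,[.45,-.1,.3,0,.052,.065,.133],loss='soft_l1')
print(q.x.round(4),np.abs(f(q.x)).round(1))
for n,u,z in [('driver tip',t(190,541),.01),('driver end',t(498,500),.015),('bottle top',t(133,66),.085)]:print(n,onplane(T,u,z).round(3))
for n,u in [('bin corner',(190,219)),('',(236,217)),('',(243,286)),('',(195,291))]:print(n,onplane(T,u,.055).round(3))
E
```

```text
[ 0.555  -0.0038  0.3443 -0.312   0.0531  0.0631  0.1344] [0.2 0.4 0.2 1.1 0.  0.5 0.1 1.5 0.1 0.4 0.  0.6 0.2 0.2 0.3 0.8 0.8 0.3
 1.2 0.7 0.3 0.8 0.8 0.5 0.3 0.4 0.4 0.7 0.1 0.8 1.2 0.4]
driver tip [0.416 0.057 0.01 ]
driver end [ 0.443 -0.108  0.015]
bottle top [0.662 0.095 0.085]
bin corner [0.529 0.31  0.055]
 [0.535 0.213 0.055]
 [0.392 0.193 0.055]
 [0.379 0.293 0.055]
```

The fit is good to about 1 px. The holder is at (0.555, -0.004) with yaw 0.344, and the board is at -0.31 rad (near edge down). The plan:
1. Push the near edge down to about -48°.
2. Pull the raised far edge over towards the robot from behind.
3. Press it down.

First I'll align the tool so that tool x is -holder x and tool y is +holder y.

{"name": "servo_tool", "arguments": {
  "targets": [
    [0,0,0,0,-10.2],
    [0,0,0,0,-10.2],
    [0,0,0,0,-10.2],
    [0,0,0,0,-10.2],
    [0,-0.009,-0.045,0,0],
    [0,-0.009,-0.045,0,0],
    [0,-0.009,-0.045,0,0],
    [0,-0.009,-0.045,0,0],
    [0,-0.009,-0.045,0,0],
    [0,-0.009,-0.045,0,0]
  ]
}}

```text
t: 1.45
tcp_pos: [0.3402, 0.2759, 0.2313]
tool_rot: [-0.171, 0.985, 0.0, 0.0]
wrist_force: [0.1, -0.3, 0.1]
grip_width: -0.0
grasp_force: 0.0
```

```bash
cat >> h.py <<'E'
def rep():
    "TCP in holder frame (mm), tool-x bearing minus holder -x (deg), wrist force in holder axes"
    s=state();Z=Ro.from_euler('z',.3443).inv();p=Z.apply(np.array(s['tcp_pos'])-[.555,-.0038,0])*1e3
    R=(Z*Ro.from_quat(s['tool_rot'])).as_matrix()
    print('t',round(s['t'],2),'hx,hy,z',p.round(1),'yawerr',np.degrees(np.arctan2(-R[1,0],-R[0,0])).round(1),'F',Z.apply(s['wrist_force']).round(1),'grip',round(s['grip_width'],2))
E
python3 -c "from h import *;rep()"
```

```text
t 1.45 hx,hy,z [-107.8  335.8  231.3] yawerr 0.0 F [ 0.  -0.3  0.1] grip -0.0
```

{"name": "servo_tool", "arguments": {
  "targets": [
    [0,-0.009,-0.048,0,0],
    [0,-0.009,-0.048,0,0],
    [0,-0.009,-0.048,0,0],
    [0,-0.009,-0.048,0,0],
    [0,-0.009,-0.048,0,0],
    [0,-0.009,-0.048,0,0],
    [0,-0.008,-0.048,0,0],
    [0,0,0,0.04,0],
    [0,0,0,0.04,0],
    [0,0,0,0,0]
  ]
}}

```text
t: 2.7
tcp_pos: [0.5102, -0.0178, 0.1494]
tool_rot: [-0.171, 0.985, 0.001, -0.003]
wrist_force: [0.5, -0.5, 0.7]
grip_width: -0.002
grasp_force: 0.0
```

Run:
```python
from h import *
import cv2
rep()
g=get_image('top');h=get_image('scene')
c=lambda i,r:cv2.resize(cv2.cvtColor(i['pixels'],cv2.COLOR_RGB2BGR)[r[0]:r[0]+150,r[1]:r[1]+130],None,fx=3,fy=4*.75,interpolation=cv2.INTER_CUBIC)
cv2.imwrite('pics/a.png',np.hstack([c(g,(140,270)),c(h,(90,190))]))
```

```text
t 2.7 hx,hy,z [-46.9   1.9 149.4] yawerr -0.0 F [ 0.3 -0.6  0.7] grip -0.0
```

View pics/a.png

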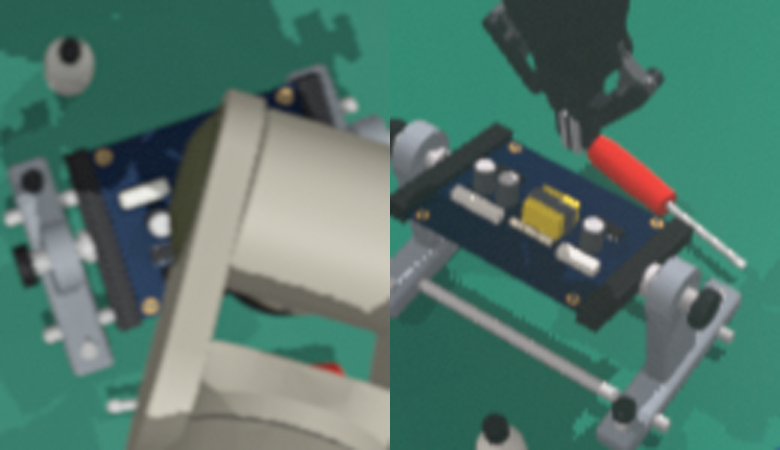

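The shut fingertips are over the bare near strip, at about (575,145) in the scene half of the crop, clear of the components. Now pushing the near edge down.

{"name": "servo_tool", "arguments": {
  "targets": [
    [0,0,-0.002,0.025,0],
    [0,0,0,0.012,0],
    [0,0,0,0.005,0],
    [0,0,0,0.004,0],
    [0,0,0,0.004,0],
    [0,0,0,0.004,0],
    [0,0,0,0.004,0]
  ]
}}

```text
t: 3.68
tcp_pos: [0.5124, -0.02, 0.0934]
tool_rot: [-0.171, 0.985, -0.0, 0.0]
wrist_force: [0.4, 0.3, 3.5]
grip_width: 0.001
grasp_force: 1.4
```

```bash
python3 -c "from h import *;rep()"
```

```text
t 3.67 hx,hy,z [-45.5  -0.9  93.4] yawerr 0.0 F [0.5 0.1 3.5] grip 0.0
```

{"name": "servo_tool", "arguments": {
  "targets": [
    [0,0.001,0,0.004,0],
    [0,0,0,0.004,0],
    [0,0,0,0.004,0],
    [0,0,0,0.004,0],
    [0,0,0,0.003,0],
    [0,0,0,0,0]
  ]
}}

```text
t: 4.42
tcp_pos: [0.511, -0.0202, 0.0739]
tool_rot: [-0.171, 0.985, 0.0, -0.0]
wrist_force: [0.3, -0.2, -0.3]
grip_width: 0.005
grasp_force: 0.0
```

```bash
python3 -c "from h import *;rep()"
```

```text
t 4.42 hx,hy,z [-47.   -0.6  73.9] yawerr -0.0 F [ 0.2 -0.3 -0.3] grip 0.0
```

Force is back to zero, so the tip may have run off the edge. I'll back off outward, rise and look.

{"name": "servo_tool", "arguments": {
  "targets": [
    [0,0.012,0,0,0],
    [0,0.012,0,0,0],
    [0,0,0,-0.05,0],
    [0,0,0,-0.05,0],
    [0,0,0,-0.05,0],
    [0,0,0,-0.01,0],
    [0,0,0,0,0]
  ]
}}

```text
t: 5.3
tcp_pos: [0.4881, -0.0285, 0.234]
tool_rot: [-0.171, 0.985, 0.0, -0.0]
wrist_force: [0.4, -0.1, -0.5]
grip_width: -0.002
grasp_force: 0.0
```

Run:
```python
from h import *
import cv2
rep()
h=get_image('scene')
cv2.imwrite('pics/b.png',cv2.resize(cv2.cvtColor(h['pixels'],cv2.COLOR_RGB2BGR)[110:260,170:330],None,fx=4,fy=4,interpolation=cv2.INTER_CUBIC))
```

```text
t 5.3 hx,hy,z [-71.4  -0.7 234. ] yawerr -0.0 F [ 0.3 -0.2 -0.5] grip -0.0
```

View pics/b.png

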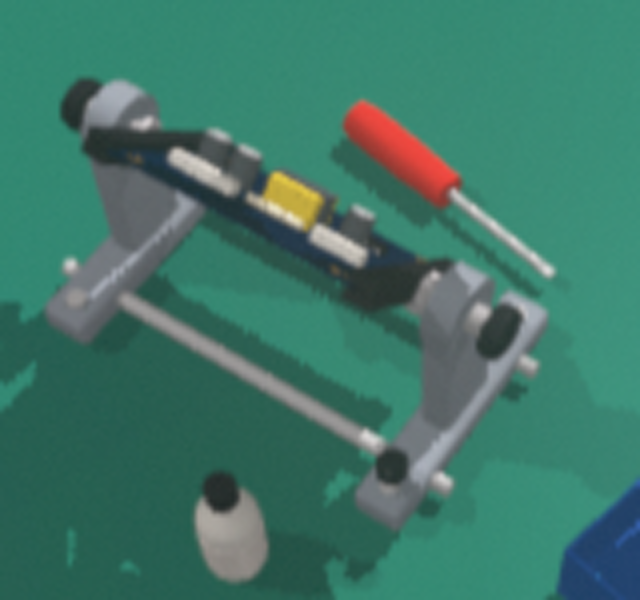

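The board is clearly tilted further, with the far screws now at crop (137,159) and (335,270). The holder hasn't moved. I'll compute the angle.

Run:
```python
from h import *
S=get_image('scene')
for d in(-35,-40,-45,-50,-55,-60):
    B=Ro.from_euler('z',.3443)*Ro.from_euler('y',d,degrees=True)
    print(d,[((proj(S,np.array([.555,-.0038,.115])+B.apply([.0531,y*.0631,.002]))[0]-[170,110])*4).round() for y in(1,-1)])
```

```text
-35 [array([331., 287.]), array([128., 173.])]
-40 [array([334., 279.]), array([131., 165.])]
-45 [array([338., 271.]), array([134., 157.])]
-50 [array([342., 262.]), array([137., 148.])]
-55 [array([346., 253.]), array([141., 140.])]
-60 [array([350., 245.]), array([145., 132.])]
```

The board is at about -45° with its top edge near hx=42, z=157. I'll cross over high and come down behind it.

{"name": "servo_tool", "arguments": {
  "targets": [
    [0,-0.05,0,0,0],
    [0,-0.05,0,0,0],
    [0,-0.05,0,0,0],
    [0,0,0,0.045,0],
    [0,0,0,0.042,0],
    [0,0.01,0,0,0],
    [0,0,0,0,0]
  ]
}}

```text
t: 6.28
tcp_pos: [0.6202, 0.0184, 0.1485]
tool_rot: [-0.171, 0.985, -0.0, 0.0]
wrist_force: [-0.9, -0.6, 1.2]
grip_width: -0.001
grasp_force: 0.0
```

```bash
python3 -c "from h import *;rep()"
```

```text
t 6.28 hx,hy,z [ 68.9  -1.1 148.5] yawerr -0.0 F [-1.  -0.3  1.2] grip -0.0
```

{"name": "servo_tool", "arguments": {
  "targets": [
    [0,0.008,0,0,0],
    [0,0.006,0,0,0],
    [0,0.005,0,0,0],
    [0,0.005,0,0,0],
    [0,0.005,0,0,0]
  ]
}}

```text
t: 6.9
tcp_pos: [0.5941, 0.009, 0.1489]
tool_rot: [-0.171, 0.985, -0.001, 0.002]
wrist_force: [4.1, 1.4, 2.5]
grip_width: -0.005
grasp_force: 2.0
```

```bash
python3 -c "from h import *;rep()"
```

```text
t 6.9 hx,hy,z [ 41.2  -1.1 148.9] yawerr 0.0 F [ 4.3 -0.   2.5] grip -0.0
```

{"name": "servo_tool", "arguments": {
  "targets": [
    [0,0.005,0,-0.002,0],
    [0,0.005,0,-0.002,0],
    [0,0.005,0,-0.002,0],
    [0,0.005,0,-0.001,0],
    [0,0.005,0,0,0]
  ]
}}

```text
t: 7.52
tcp_pos: [0.5692, 0.0005, 0.1543]
tool_rot: [-0.171, 0.985, 0.0, -0.0]
wrist_force: [2.7, -0.4, 0.9]
grip_width: 0.002
grasp_force: 1.1
```

```bash
python3 -c "from h import *;rep()"
```

```text
t 7.53 hx,hy,z [ 14.8  -0.8 154.3] yawerr -0.0 F [ 2.4 -1.3  0.9] grip 0.0
```

{"name": "servo_tool", "arguments": {
  "targets": [
    [0,0.005,0,0,0],
    [0,0.005,0,0,0],
    [0,0.005,0,0,0],
    [0,0.005,0,0,0],
    [0,0.005,0,0,0],
    [0,0.005,0,0,0]
  ]
}}

```text
t: 8.28
tcp_pos: [0.541, -0.0096, 0.1544]
tool_rot: [-0.171, 0.985, -0.0, 0.0]
wrist_force: [2.5, 1.5, -0.0]
grip_width: -0.002
grasp_force: 1.2
```

```bash
python3 -c "from h import *;rep()"
```

```text
t 8.28 hx,hy,z [-15.1  -0.7 154.4] yawerr 0.0 F [ 2.9  0.6 -0. ] grip -0.0
```

{"name": "servo_tool", "arguments": {
  "targets": [
    [0,0.005,0,0.001,0],
    [0,0.004,0,0.003,0],
    [0,0.004,0,0.004,0],
    [0,0.004,0,0.005,0],
    [0,0.002,0,0.004,0],
    [0,0.002,0,0.004,0],
    [0,0.001,0,0.004,0],
    [0,0,0,0,0]
  ]
}}

```text
t: 9.28
tcp_pos: [0.5202, -0.0169, 0.1288]
tool_rot: [-0.171, 0.985, 0.0, -0.001]
wrist_force: [-0.1, -0.1, 0.6]
grip_width: -0.001
grasp_force: 0.0
```

```bash
python3 -c "from h import *;rep()"
```

```text
t 9.28 hx,hy,z [-37.2  -0.6 128.8] yawerr -0.0 F [-0.1 -0.   0.6] grip -0.0
```

{"name": "servo_tool", "arguments": {
  "targets": [
    [0,0.001,0,0.003,0],
    [0,0.001,0,0.003,0],
    [0,0,0,0.003,0]
  ]
}}

```text
t: 9.65
tcp_pos: [0.5187, -0.0175, 0.1202]
tool_rot: [-0.171, 0.985, 0.0, -0.0]
wrist_force: [-0.6, 0.1, 2.3]
grip_width: 0.002
grasp_force: 1.3
```

Run:
```python
from h import *
import cv2
rep()
h=get_image('scene')
cv2.imwrite('pics/c.png',cv2.resize(cv2.cvtColor(h['pixels'],cv2.COLOR_RGB2BGR)[110:260,170:330],None,fx=4,fy=4,interpolation=cv2.INTER_CUBIC))
```

```text
t 9.65 hx,hy,z [-38.8  -0.7 120.2] yawerr 0.0 F [-0.5  0.3  2.3] grip 0.0
```

View pics/c.png

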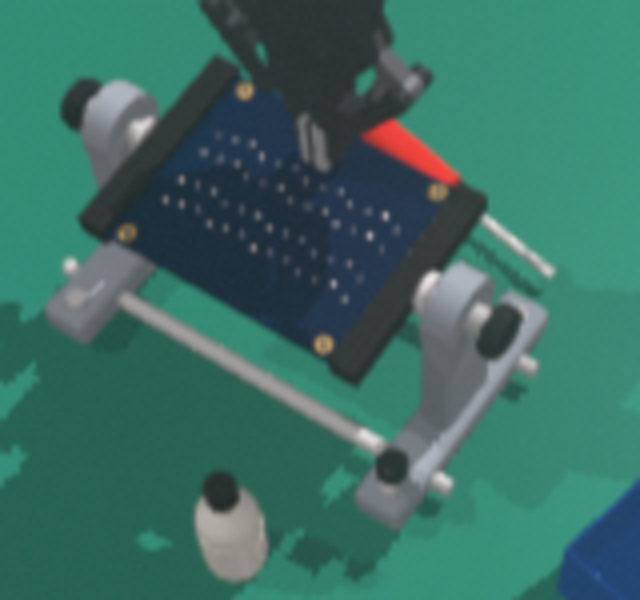

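The solder side is up and the finger is in light contact, with about 5° left (near screws at (246,91) and (437,191)). I'll press the last 4 mm, then lift clear.

{"name": "servo_tool", "arguments": {
  "targets": [
    [0,0,0,0.002,0],
    [0,0,0,0.002,0],
    [0,0,0,0,0],
    [0,0,0,-0.01,0],
    [0,0,0,-0.05,0],
    [0,0,0,-0.05,0],
    [0,0.06,0,0,0],
    [0,0.06,0,0,0],
    [0,0,0,0,0]
  ]
}}

```text
t: 10.82
tcp_pos: [0.4032, -0.0584, 0.2271]
tool_rot: [-0.17, 0.985, -0.0, 0.0]
wrist_force: [0.4, -0.0, 0.2]
grip_width: -0.003
grasp_force: 0.0
```

Run:
```python
from h import *
import cv2
rep()
h=get_image('scene')
cv2.imwrite('pics/d.png',cv2.resize(cv2.cvtColor(h['pixels'],cv2.COLOR_RGB2BGR)[110:260,170:330],None,fx=4,fy=4,interpolation=cv2.INTER_CUBIC))
for d in(-190,-185,-180,-175,-170):
    B=Ro.from_euler('z',.3443)*Ro.from_euler('y',d,degrees=True)
    print(d,[((proj(h,np.array([.555,-.0038,.115])+B.apply([x*.0531,y*.0631,-.002]))[0]-[170,110])*4).round() for y in(1,-1) for x in (1,-1)])
```

```text
t 10.82 hx,hy,z [-1.613e+02 -2.000e-01  2.271e+02] yawerr -0.1 F [ 0.4 -0.2  0.2] grip -0.0
-190 [array([438., 205.]), array([322., 324.]), array([248., 103.]), array([123., 211.])]
-185 [array([438., 199.]), array([322., 330.]), array([247.,  97.]), array([124., 217.])]
-180 [array([438., 193.]), array([322., 336.]), array([246.,  92.]), array([125., 223.])]
-175 [array([438., 189.]), array([323., 341.]), array([245.,  87.]), array([126., 228.])]
-170 [array([437., 184.]), array([324., 345.]), array([243.,  82.]), array([128., 233.])]
```

View pics/d.png

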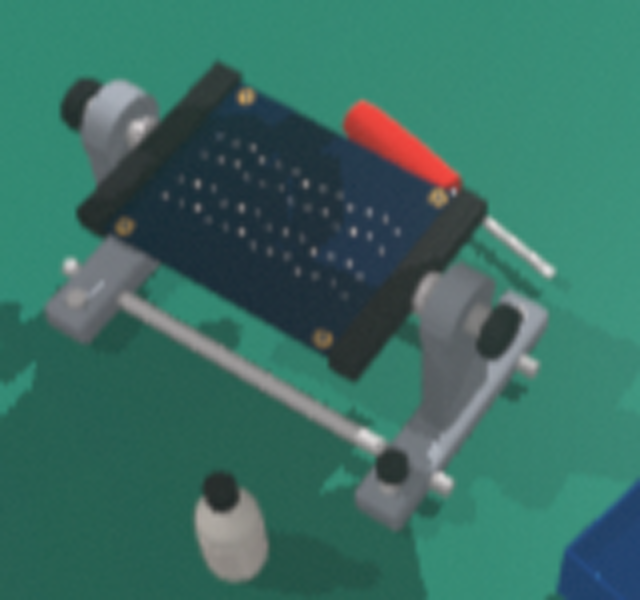

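The screws now sit at (438,198), (322,338), (247,97) and (124,227), which puts the board within about 3° of level. The holder and bystanders haven't moved and the hand is clear, so I'm handing in.

```bash
python3 -c "from cell import close_job;print(close_job())"
```

```text
the job is handed in; nothing more can be done
None
```

I flipped the board solder side up, within about 3° of level by my measurement, with the hand clear and the holder and bystanders unmoved in the last picture; I handed it in at about 11 s, and no verdict came back.

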